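Lock the bayonet cover on the dust extractor and shake its filter

ROBOT

A 6-joint arm with a two-finger parallel gripper is mounted at the origin on the work surface. World frame = base frame: x ahead of the robot, y to its left, z up, the work surface at z = 0. Lengths are in mm, angles in rad, forces in N, time in s.
With the tool pointing down it reaches from about 350 to 1000 mm from the base axis. Payload 7.1 kg.
Tool frame: the origin (TCP) lies at the very end of the fingers, on their centre line; the grasp point (between the pads) lies bot.tcp_to_grasp behind it (bot.tcp_to_grasp is the distance from the TCP to the grasp point, in mm); z points along the fingers, y is the direction in which the jaws open and shut (so a half turn about z gives the same grasp; the last joint's range is limited). The gripper opens to 85 mm and grips with 20 to 120 N. Pads are 22 mm wide; open, the fingers measure 114 mm over their backs; the gripper's body (76 mm by 85 mm) begins 54 mm behind the grasp point. The pads swing forward as they close: fully open they stand 13 mm farther back than shut.
Start: joints at [1.304, 0.423, 1.63, -0, 1.089, -0.019], TCP at [153.263, 605.9, 203.219] pointing down, gripper open.
Joint ranges: [-3, 3], [-0.9, 2.11], [0.09, 2.58], [-1.31, 4.45], [0.11, 2.69], [-2.54, 2.54]. Speed limits (rad/s): [2.39, 2.39, 3.01, 3.14, 3.14, 3.14].

INTERFACE

Orientations are given as a rotation vector (axis times angle).
In Python, from station import bot gives the robot as it stands.
- The arm moves only by the tool apply_moves, never from a script. Its argument "series" is a list of rows, each a list of 2 entries, a list of its own where there are three numbers: the shift along the tool's x, y, z in cm, then the turn, a rotation vector about the tool's x, y, z in rad. In form: [[[tx, ty, tz], [wx, wy, wz]], ...]. A call has exactly 10 rows; each row shifts and turns the commanded pose from where the row before left it, along the tool's axes as they then stand; what a row does not reach is not made up. A row lasts 1/12 s, in which the tool goes at most 41.7 mm and 7.16 degrees, less where a joint would pass 70% of its speed; a pose out of reach is approached as far as the arm can. A call is refused whole if a number of a shift passes 4.17 or a number of a turn 0.125, either way. A call with a gripper value outside its range is refused whole. "grip" is the opening, from -1 (shut) to 1 (fully open), so that 0 is half open, set as the call begins (left out, the last holds). The fingers move at their own pace and stop on an object; "newtons" is the grip in N (left out, the last holds). Time passes only in rows, so rows that do not move let the fingers close, or fill a call up. It gives the time, the measured TCP pose, the force and the opening at its end, in the units of the state.
- bot.sense(): the state, without advancing time (a new reading comes with each control period).
- bot.get_image(name): name is "side" or "top" or "wrist"; returns a dict with "image" (400x640x3 uint8, red, green, blue), "K" (3x3 intrinsics, pixels), "dist_coeffs" ([k1, k2, p1, p2, k3] as OpenCV has them; the pictures are not rectified), "origin" and "attitude" of the camera in the world; the wrist camera has in their place "hand_eye" (4x4, takes a point from camera to tool coordinates, whose origin is the TCP and whose axes are the flange's). Camera axes: x right, y up, looking along -z (the intrinsics and any distortion apply to the point x, -y, -z); pixel columns grow to the right and rows downward; lengths in mm; the calibration is good to about 2 mm. A picture is of the moment at which its call begins: read the wrist's pose just before it. There is no depth.
- bot.hand_in(): hands the job in, once; it reports no verdict.
The state is a dict: "time": time; "joints": joint angles; "joint_velocities": joint speeds; "tau": joint torques, N m; "position": TCP position; "tool_rot": TCP orientation; "contact_force": force on the tool from outside, world axes, zero at the start; "wrist_torque": the same for the moment, N m; "width": finger opening in mm.
Only numpy, scipy, OpenCV 4.12 (cv2) and the standard library are available. Lean on these libraries where they do the work, as an engineer would, in place of code of your own. Each camera call takes 0.05 s, during which the arm holds its last target.

TASK

Close the dust extractor's filter chamber: set the loose aluminium cover on the steel collar on top of the machine, turn it until its two lugs drop into the collar's slots, then push it down against the spring and twist it a quarter turn clockwise (seen from above) until it clicks locked and stays down when you let go. Only then press the machine's filter-shake button fully down, hold it for two seconds and let it come up. Leave the tools and other things where they lie.

Things in the scene. Friction and masses are not known exactly. Their poses are not given: they have to be found in the camera images.
- cover: Loose bayonet cover, plain aluminium, about 200 g (varies 20 %), upright on the table. Origin: centre of its underside, z up; 60 mm high. A plug, 50 mm across at the foot widening to 60 mm at 6 mm height and up; a flange 92 mm across from 25 to 31 mm height; on it a grip bar along x. Same after half a turn.
- cover_lugs (a point): On the cover's axis at mid height of its two lugs, 11 mm above the cover's origin. The lugs stick out of the plug along the cover's +x and -x, to 37 mm from the axis; each is 10 mm wide and 6 mm thick (8 to 14 mm above the cover's origin).
- cover_grip (a point): Middle of the cover's upright grip bar, 46 mm above the cover's origin. The bar runs along the cover's x, in line with the lugs: 66 mm long, 14 mm thick (along y), from 31 to 60 mm above the cover's origin.
- port (a point): Centre of the fixed steel collar's mouth, at its top rim, 36 mm above the extractor's top; the extractor's axes. Collar 92 mm outside; mouth 63 mm, with two opposite slots about 15 mm wide for the lugs. The slots' line is within 0.5 rad of the extractor's x axis; the angle differs each time: see or feel it. Lugs on the rim off the slots: cover origin 8 mm below this point.
- port_dropped (a point): Where the cover's origin is when its lugs have dropped into the slots and it rests on the sprung follower: 14 mm below port. It cannot be turned here. The follower pushes up with about 4 N here and 12 N at the bottom. The extractor's axes.
- port_bottom (a point): Where the cover's origin is when pushed fully down, flange on the rim: 25 mm below port. From 22 mm down, the lugs pass under the lip and the cover turns, clockwise only (seen from above), 90 degrees (some 5 degrees of play) to a firm stop. Let go part-way it stays pressed up under the lip, 22 mm below port, not locked; it may be gripped again.
- port_locked (a point): Where the cover's origin is when locked: 19 mm below port. At the end of the quarter turn the lip is 3 mm thinner, so that the follower lifts the cover by itself, when let up, into this pocket.
- extractor: Grey box-shaped dust extractor, 240 (x) x 340 (y) x 120 mm high, fixed, origin at the centre of its underside on the table, x along its short side. The collar stands on top at x = -20, y = +70 mm, the shake button at x = -20, y = -110 mm. A 56 mm hose stub sticks out 40 mm from its +y side at 65 mm height.
- shake_top (a point): Top centre of the filter-shake button: a black round momentary push button, 30 mm across, in a dark square housing on top of the extractor. It goes down 6 mm; fully down takes 5 N; it springs back when released.
- shake (a joint): Travel of the filter-shake button in m: 0 up, 0.006 fully down. Counts as pressed above 0.0045.
- mallet: Bystander, leave alone: hammer lying flat, 260 mm long.
- flat_chisel: Bystander, leave alone: steel stone chisel lying flat, 190 mm long, 22 mm wide tip.
- narrow_chisel: Bystander, leave alone: steel stone chisel lying flat, 200 mm long, 12 mm wide tip.
- dust_brush: Bystander, leave alone: brush with wooden handle lying flat, 200 mm long.
- spacer_ring: Bystander, leave alone: steel ring, 40 mm outside, 8 mm thick, lying on top of the extractor towards its +x side.
- flange_disc: Bystander, leave alone: dark grinding disc with a raised hub, 96 mm across, 10 mm high at the hub, lying on the table; it has no bar and is not the cover.
- jar: Bystander, leave alone: white jar, 72 mm across, 100 mm high.
- stone_chip: Bystander, leave alone: piece of pale stone about 70 x 50 x 44 mm.
Not all that is in view belongs to the job. What is shaped like the cover but orange or yellow is not meant.

How it is judged:
By the outcome, as a careful person would: the job done as asked, in the order asked, and still so for the second after the job is handed in, with the robot touching nothing.
It also fails if it takes over 72 s, if anything falls off the work surface, if the arm or the gripper's body presses on something with over 40 N, if the wrist force passes 120 N, or if a joint passes its speed limit or range.

## Working session

There is one attempt and no reset: what is moved stays moved. The work goes in short steps, Python scripts to look and compute and a tool call to move; the robot and the scene stay as the last step left them, time stands still between calls to the robot, and variables do not carry over. Pictures are saved under pics/ and viewed, and the job is handed in when it is done.

Besides the shell and the picture viewer there is one more tool, called after "Request:" by a JSON object that holds its "op" and its "data". apply_moves: Moves the arm, as the interface text tells. Its arguments: {"type":"object","properties":{"series":{"type":"array","items":{"type":"array"}},"grip":{"type":"number"},"newtons":{"type":"number"}},"required":["series"]}

```bash
ls; mkdir -p pics; python3 - <<'E'
from station import bot
import cv2,numpy as np
s=bot.sense();print(s);print(bot.tcp_to_grasp)
for n in("side","top","wrist"):
    d=bot.get_image(n)
    cv2.imwrite(f"pics/{n}0.png",d["image"][:,:,::-1])
    print(n,{k:np.array(v).round(4).tolist() for k,v in d.items() if k!="image"})
E
```

```text
pics
{'time': 0.0, 'joints': array([ 1.30398080e+00,  4.23875735e-01,  1.63069360e+00,  1.50363519e-05,
        1.08856487e+00, -1.89993094e-02]), 'joint_velocities': array([ 8.78992460e-04,  9.48599198e-04,  1.32372435e-04, -6.36399270e-04,
        2.46716101e-04,  7.06008024e-05]), 'tau': array([ 5.28102028e-04, -5.57373047e+01, -2.81745350e+01,  3.24373411e-05,
        7.31031614e-03, -3.64330356e-05]), 'position': array([153.1210769 , 605.35057948, 202.4225082 ]), 'tool_rot': array([-3.88255496e-01, -3.11727350e+00,  2.39362619e-03]), 'contact_force': array([-0.40805738,  0.10196788, -0.44990339]), 'wrist_torque': array([-0.04678775, -0.00312783,  0.01845918]), 'width': 85.16206084430557}
18.700000000000003
side {'K': [[363.3712, 0.0, 320.5749], [0.0, 363.3712, 202.7942], [0.0, 0.0, 1.0]], 'dist_coeffs': [-0.0459, 0.0, 0.0, 0.0, 0.0], 'origin': [126.1082, -759.9686, 634.3891], 'attitude': [1.0481, -0.2308, -0.3891]}
top {'K': [[468.7802, 0.0, 324.0265], [0.0, 468.7802, 200.8757], [0.0, 0.0, 1.0]], 'dist_coeffs': [-0.0483, 0.0, 0.0, 0.0, 0.0], 'origin': [270.5168, 47.3156, 1717.6619], 'attitude': [0.1199, -0.0954, -1.5558]}
wrist {'K': [[282.777, 0.0, 319.5977], [0.0, 282.777, 199.9905], [0.0, 0.0, 1.0]], 'dist_coeffs': [0.0008, 0.0, 0.0, 0.0, 0.0], 'hand_eye': [[-0.0001, 0.9587, 0.2843, 72.1863], [1.0, 0.0001, 0.0001, 0.7175], [0.0001, 0.2843, -0.9587, -171.3801], [0.0, 0.0, 0.0, 1.0]]}
```

View pics/side0.png

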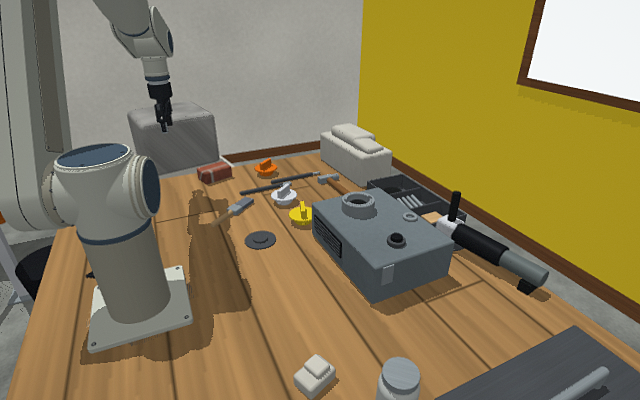

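View pics/top0.png

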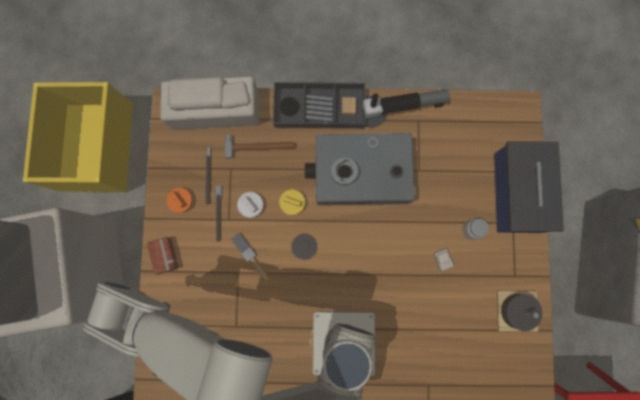

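View pics/wrist0.png

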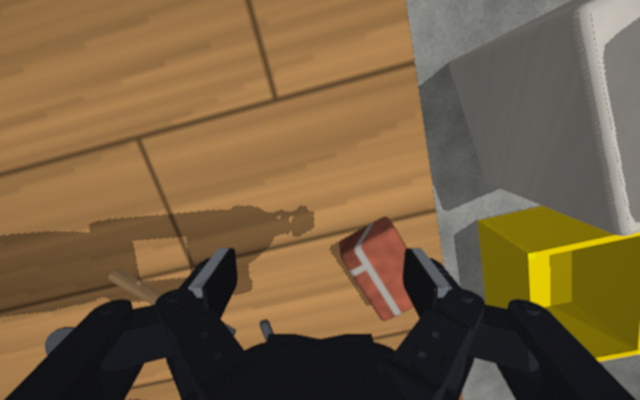

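```bash
cat > h.py <<'E'
from station import bot
import cv2,numpy as np
from scipy.spatial.transform import Rotation as R
np.set_printoptions(precision=2,suppress=True)
def snap(n,save=None):
    s=bot.sense(); d=bot.get_image(n)
    if n=="wrist":
        T=np.eye(4);T[:3,:3]=R.from_rotvec(s["tool_rot"]).as_matrix();T[:3,3]=s["position"]
        M=T@np.array(d["hand_eye"])
    else:
        M=np.eye(4);M[:3,:3]=R.from_rotvec(d["attitude"]).as_matrix();M[:3,3]=d["origin"]
    d["M"]=M
    if save: cv2.imwrite(f"pics/{save}.png",d["image"][:,:,::-1])
    d["s"]=s
    return d
def ray(d,p):
    u=cv2.undistortPoints(np.array(p,float).reshape(-1,1,2),np.array(d["K"]),np.array(d["dist_coeffs"])).reshape(-1,2)
    v=np.c_[u[:,0],-u[:,1],-np.ones(len(u))]
    return d["M"][:3,3],v@d["M"][:3,:3].T
def onplane(d,p,z):
    o,v=ray(d,p); return (o+v*((z-o[2])/v[:,2])[:,None])[:,:2]
def proj(d,P):
    q=(np.array(P,float).reshape(-1,3)-d["M"][:3,3])@d["M"][:3,:3]
    q=q*[1,-1,-1]
    return cv2.projectPoints(q,np.zeros(3),np.zeros(3),np.array(d["K"]),np.array(d["dist_coeffs"]))[0].reshape(-1,2)
def togo(target,yaw=None):
    """shift in tool axes (cm) and turn about tool z to reach target TCP; yaw = desired direction of tool y (mod pi)"""
    s=bot.sense();r=R.from_rotvec(s["tool_rot"]);m=r.as_matrix()
    print("pos",s["position"],"tool x",m[:,0],"tool y",m[:,1],"z",m[:,2],"F",s["contact_force"],"w",s["width"],"t",s["time"],"j",s["joints"])
    print("shift cm",m.T@(np.array(target)-s["position"])/10)
    if yaw is not None:
        a=np.arctan2(m[1,1],m[0,1]); dlt=(yaw-a+np.pi/2)%np.pi-np.pi/2
        print("yaw of y",a,"world turn",dlt,"=> tool wz",-dlt)
E
python3 - <<'E'
from h import *
d=snap("top")
print("cover",onplane(d,[[250,203]],31),"collar",onplane(d,[[345,171]],156),"button",onplane(d,[[396,171]],135), "ring",onplane(d,[[373,142]],128))
print("box corners",onplane(d,[[316,137],[411,133],[413,201],[317,204]],120))
im=d["image"][100:240,180:430]; cv2.imwrite("pics/topc.png",cv2.resize(im[:,:,::-1],None,fx=3.2,fy=3.2,interpolation=cv2.INTER_CUBIC))
togo([530,160,300])
E
```

```text
cover [[492.58 344.93]] collar [[589.28   3.46]] button [[ 595.49 -172.31]] ring [[698.99 -94.13]]
box corners [[ 717.23  105.05]
 [ 735.17 -228.32]
 [ 494.18 -231.99]
 [ 480.04   97.86]]
pos [153.18 605.56 202.75] tool x [-0.97  0.25  0.  ] tool y [ 0.25  0.97 -0.  ] z [-0. -0. -1.] F [0.78 0.45 0.51] w 85.8066236134928 t 0.2 j [ 1.3   0.42  1.63  0.    1.09 -0.02]
shift cm [-47.46 -33.96  -9.7 ]
```

View pics/topc.png

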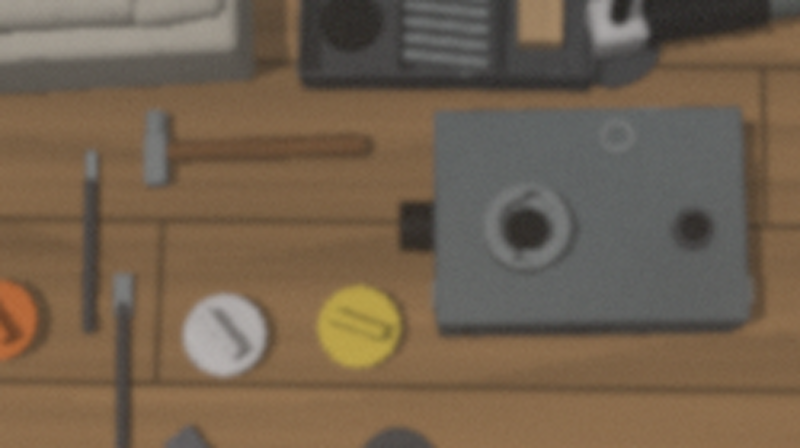

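```bash
python3 - <<'E'
from h import *
togo([492,345,180],2.27)
E
```

```text
pos [153.18 605.56 202.75] tool x [-0.97  0.25  0.  ] tool y [ 0.25  0.97 -0.  ] z [-0. -0. -1.] F [0.78 0.45 0.51] w 85.8066236134928 t 0.2 j [ 1.3   0.42  1.63  0.    1.09 -0.02]
shift cm [-39.24 -16.95   2.29]
yaw of y 1.3229653762146318 world turn 0.9470346237853682 => tool wz -0.9470346237853682
```

Request:
{"op": "apply_moves", "data": {"series": [[[-3.7,-1.6,0.2],[0,0,0]],[[-3.7,-1.6,0.2],[0,0,0]],[[-3.7,-1.6,0.2],[0,0,0]],[[-3.7,-1.6,0.2],[0,0,0]],[[-3.7,-1.6,0.2],[0,0,0]],[[-3.7,-1.6,0.2],[0,0,0]],[[-3.7,-1.6,0.2],[0,0,0]],[[-3.7,-1.6,0.2],[0,0,0]],[[-3.7,-1.6,0.2],[0,0,0]],[[-2,-0.8,0.2],[0,0,0]]], "grip": 1}}

```text
time: 1.03
position: [461.0, 369.3, 183.1]
tool_rot: [0.391, 3.116, -0.001]
contact_force: [0.1, -0.6, -0.4]
width: 85.0
```

Request:
{"op": "apply_moves", "data": {"series": [[[-1,-0.5,0],[0,0,-0.1]],[[0,0,0],[0,0,-0.12]],[[0,0,0],[0,0,-0.12]],[[0,0,0],[0,0,-0.12]],[[0,0,0],[0,0,-0.12]],[[0,0,0],[0,0,-0.12]],[[0,0,0],[0,0,-0.12]],[[0,0,0],[0,0,-0.12]],[[0,0,0],[0,0,0]],[[0,0,0],[0,0,0]]]}}

```text
time: 1.87
position: [466.6, 364.6, 183.1]
tool_rot: [1.06, -2.957, 0.0]
contact_force: [0.3, 0.1, 0.4]
width: 85.3
```

```bash
python3 - <<'E'
from h import *
togo([492,345,180],2.27)
d=snap("wrist","w1")
E
```

```text
pos [466.55 364.62 183.1 ] tool x [-0.77 -0.64  0.  ] tool y [-0.64  0.77  0.  ] z [-0. -0. -1.] F [0.25 0.06 0.43] w 85.32875802576041 t 1.8667 j [ 0.64  0.4   1.72 -0.    1.02 -1.62]
shift cm [-0.72 -3.13  0.31]
yaw of y 2.25948165261922 world turn 0.010518347380779947 => tool wz -0.010518347380779947
```

View pics/w1.png

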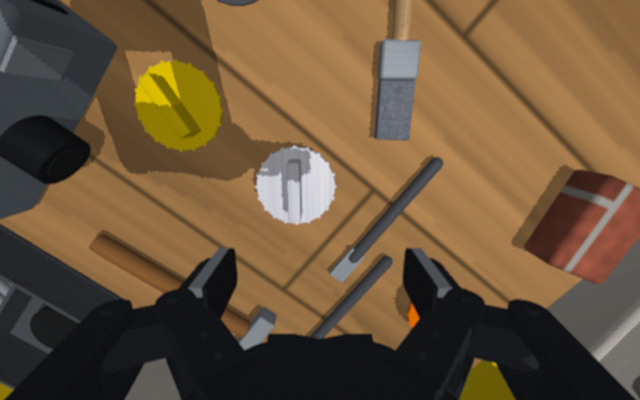

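```bash
cat >> h.py <<'E'
def cover(d):
    im=d["image"].astype(int)
    m=((im.max(2)-im.min(2)<40)&(im.min(2)>95)).astype(np.uint8)
    return m
E
python3 - <<'E'
from h import *
d=snap("wrist","w1b")
m=cover(d)
n,l,st,c=cv2.connectedComponentsWithStats(m)
i=l[185,285] or l[200,280]; k=(l==i).astype(np.uint8)
cn=max(cv2.findContours(k,0,1)[0],key=cv2.contourArea)
h=cv2.convexHull(cn)
print(st[i],cv2.fitEllipse(h))
P=onplane(d,h.reshape(-1,2),31).astype(np.float32)
print("flange",cv2.minEnclosingCircle(P),P.min(0),P.max(0),cv2.fitEllipse(P))
im=d["image"][130:240,240:350]; cv2.imwrite("pics/w1c.png",cv2.resize(im[:,:,::-1],None,fx=5,fy=5,interpolation=cv2.INTER_CUBIC))
E
```

```text
[ 255  145   82   80 4869] ((295.43975830078125, 184.55404663085938), (78.72663116455078, 81.40376281738281), 107.68138885498047)
flange ((490.1451721191406, 347.2808532714844), 48.03380584716797) [442.49 300.07] [537.96 395.21] ((490.0191650390625, 347.5141906738281), (95.10749816894531, 95.56970977783203), 81.30870056152344)
```

View pics/w1c.png

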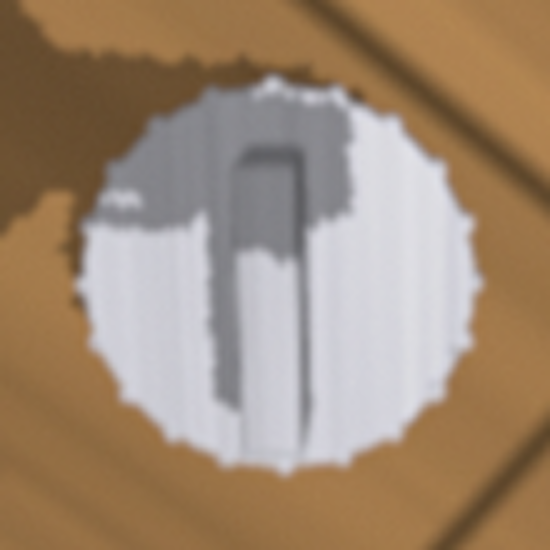

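```bash
python3 - <<'E'
from h import *
d=snap("wrist")
P=onplane(d,[[293.2,162.8],[294.3,220.2]],60);print(P,P.mean(0),np.linalg.norm(P[0]-P[1]))
v=P[0]-P[1];a=np.arctan2(v[1],v[0]);print("bar yaw",a)
t=onplane(d,[[295.4,184.6]],31)
togo([490,347,100],a+np.pi/2)
E
```

```text
[[464.72 327.71]
 [514.39 367.99]] [489.56 347.85] 63.95121442915327
bar yaw -2.460226263666186
pos [466.64 364.64 183.16] tool x [-0.77 -0.64  0.  ] tool y [-0.64  0.77 -0.  ] z [-0. -0. -1.] F [-0.47  0.19  0.14] w 85.39936726199751 t 2.0167 j [ 0.64  0.4   1.72 -0.    1.02 -1.62]
shift cm [-0.68 -2.85  8.32]
yaw of y 2.260360369596138 world turn -0.008197652877634187 => tool wz 0.008197652877634187
```

Request:
{"op": "apply_moves", "data": {"series": [[[-0.7,-2.9,0],[0,0,0.01]],[[0,0,2],[0,0,0]],[[0,0,2],[0,0,0]],[[0,0,2],[0,0,0]],[[0,0,2],[0,0,0]],[[0,0,2],[0,0,0]],[[0,0,2],[0,0,0]],[[0,0,1.5],[0,0,0]],[[0,0,1],[0,0,0]],[[0,0,0.2],[0,0,0]]]}}

```text
time: 2.85
position: [489.6, 346.1, 34.4]
tool_rot: [1.048, -2.958, 0.001]
contact_force: [0.2, -0.3, 0.0]
width: 85.2
```

Request:
{"op": "apply_moves", "data": {"series": [[[0,0,0],[0,0,0]],[[0,0,0],[0,0,0]],[[0,0,0],[0,0,0]],[[0,0,0],[0,0,0]],[[0,0,0],[0,0,0]],[[0,0,0],[0,0,0]],[[0,0,0],[0,0,0]],[[0,0,0],[0,0,0]],[[0,0,0],[0,0,0]],[[0,0,0],[0,0,0]]], "grip": -1, "newtons": 60}}

```text
time: 3.68
position: [490.6, 346.8, 36.2]
tool_rot: [1.051, -2.961, 0.0]
contact_force: [-0.7, 0.3, -0.3]
width: 0.3
```

```bash
python3 - <<'E'
from h import *
togo([490,347,150])
d=snap("wrist","w2")
E
```

```text
pos [490.57 346.78  36.21] tool x [-0.78 -0.63  0.  ] tool y [-0.63  0.78 -0.  ] z [-0. -0. -1.] F [-0.65  0.31 -0.28] w 0.31447789215833316 t 3.6833 j [ 0.6   0.62  1.77 -0.    0.75 -1.66]
shift cm [  0.03   0.05 -11.38]
```

View pics/w2.png

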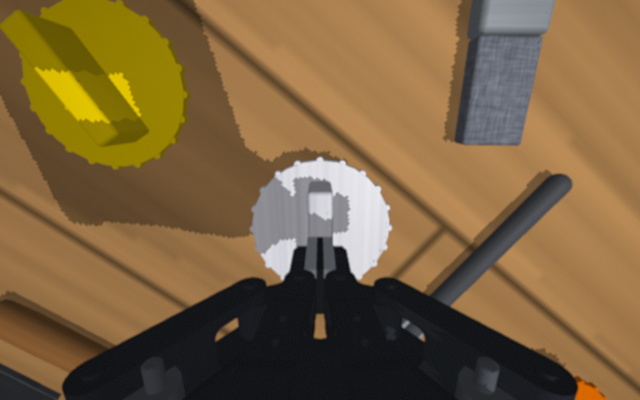

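```bash
python3 - <<'E'
from h import *
d=snap("wrist")
m=cover(d);n,l,st,c=cv2.connectedComponentsWithStats(m)
i=l[225,370];k=(l==i).astype(np.uint8);h=cv2.convexHull(max(cv2.findContours(k,0,1)[0],key=cv2.contourArea)).reshape(-1,2)
h=h[h[:,1]<250]
for z in(0,16,31):
  P=onplane(d,h,z).astype(np.float32);print(z,cv2.fitEllipse(P))
print(proj(d,[d["s"]["position"],d["s"]["position"]+[0,0,18.7]]), proj(d,[[490,347.5,60],[490,347.5,31],[490,347.5,0]]))
im=d["image"][140:300,230:410]; cv2.imwrite("pics/w2c.png",cv2.resize(im[:,:,::-1],None,fx=4,fy=3.7,interpolation=cv2.INTER_CUBIC))
snap("side","s2")
E
```

```text
0 ((500.0153503417969, 355.7272033691406), (111.43630981445312, 113.6210708618164), 140.2242889404297)
16 ((494.98309326171875, 351.570068359375), (102.84686279296875, 104.86317443847656), 140.22381591796875)
31 ((490.265380859375, 347.6727294921875), (94.79423522949219, 96.65272521972656), 140.22348022460938)
[[319.17 230.63]
 [319.13 242.93]] [[320.65 246.83]
 [320.49 227.67]
 [320.36 212.57]]
```

View pics/w2c.png

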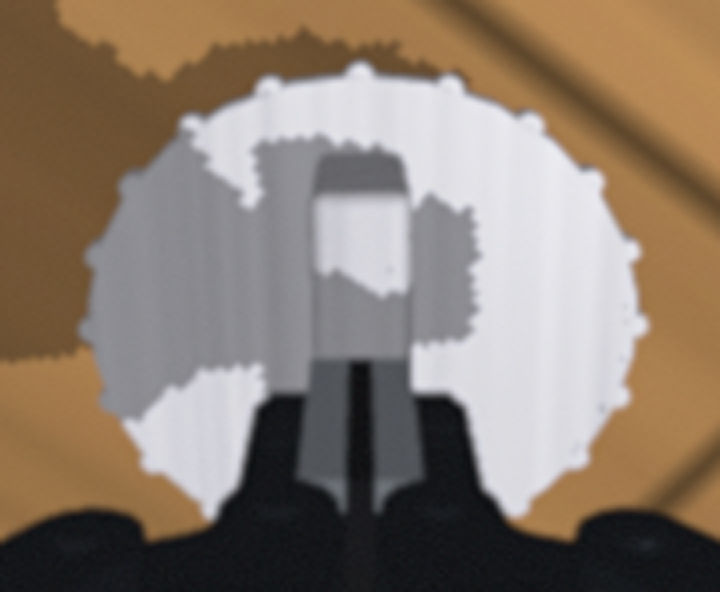

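View pics/s2.png

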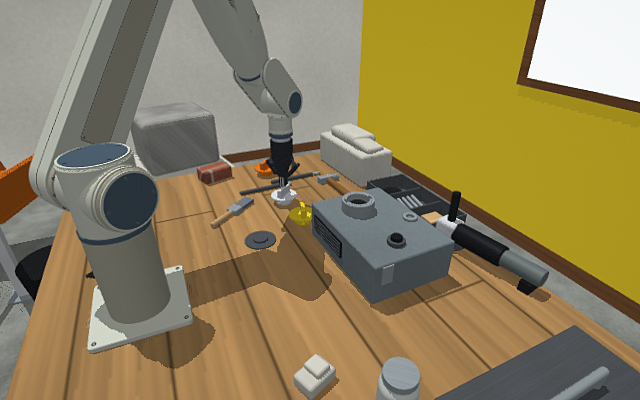

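Request:
{"op": "apply_moves", "data": {"series": [[[0,0,-0.5],[0,0,0]],[[0,0,-1],[0,0,0]],[[0,0,-1],[0,0,0]],[[0,0,-1],[0,0,0]],[[0,0,-1],[0,0,0]],[[0,0,-0.5],[0,0,0]],[[0,0,0],[0,0,0]],[[0,0,0],[0,0,0]],[[0,0,0],[0,0,0]],[[0,0,0],[0,0,0]]]}}

```text
time: 4.67
position: [490.2, 346.5, 85.7]
tool_rot: [1.051, -2.96, 0.0]
contact_force: [1.1, 0.7, -0.4]
width: 0.3
```

```bash
python3 - <<'E'
from h import *
togo([490,347,150])
d=snap("wrist","w3")
E
```

```text
pos [490.18 346.53  85.68] tool x [-0.78 -0.63  0.  ] tool y [-0.63  0.78  0.  ] z [-0. -0. -1.] F [ 1.12  0.73 -0.4 ] w 0.2806708677057078 t 4.6667 j [ 0.6   0.54  1.76 -0.    0.84 -1.66]
shift cm [-0.01  0.05 -6.43]
```

View pics/w3.png

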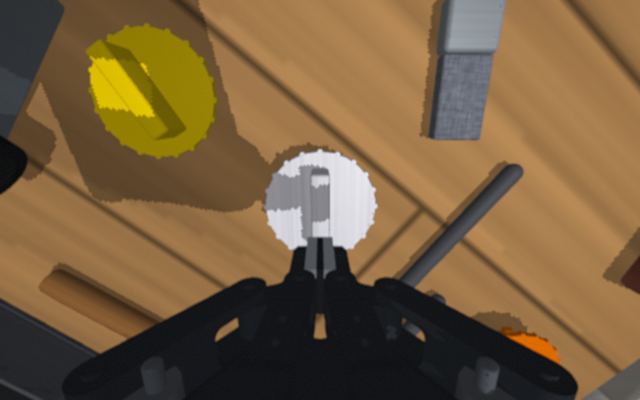

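```bash
python3 - <<'E'
from h import *
d=snap("side")
p=d["s"]["position"]
a=proj(d,[p+[0,0,k] for k in(0,10,20,30,40,73)]);print(a)
x,y=a[0].astype(int)
x0,y0=x-50,y-75
im=d["image"][y0:y0+110,x0:x0+110,::-1]; im=cv2.resize(im,None,fx=5,fy=5,interpolation=cv2.INTER_CUBIC)
for q in a: cv2.circle(im,tuple(int(v) for v in (q-[x0,y0])*5+2),3,(0,0,255),-1)
cv2.imwrite("pics/s3.png",im)
E
```

```text
[[282.85 180.05]
 [282.71 177.47]
 [282.57 174.87]
 [282.43 172.25]
 [282.29 169.61]
 [281.82 160.76]]
```

View pics/s3.png

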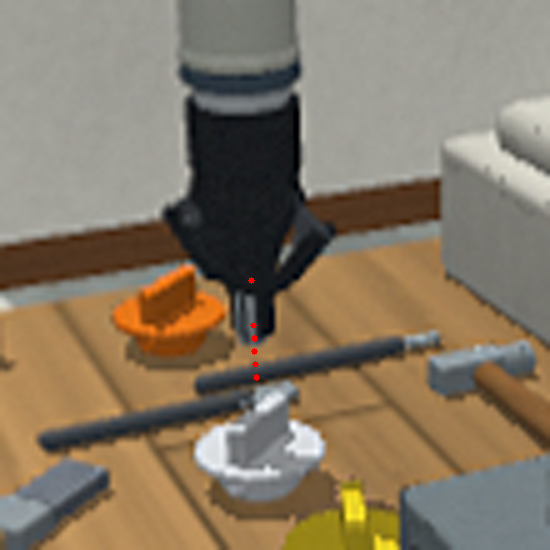

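Request:
{"op": "apply_moves", "data": {"series": [[[0,0,0],[0,0,0]],[[0,0,0],[0,0,0]],[[0,0,0],[0,0,0]],[[0,0,0],[0,0,0]],[[0,0,0],[0,0,0]],[[0,0,1],[0,0,0]],[[0,0,1],[0,0,0]],[[0,0,1],[0,0,0]],[[0,0,1],[0,0,0]],[[0,0,1],[0,0,0]]], "grip": 1}}

```text
time: 5.6
position: [490.1, 346.5, 34.6]
tool_rot: [1.051, -2.96, 0.0]
contact_force: [-0.2, -0.3, 0.3]
width: 85.4
```

Request:
{"op": "apply_moves", "data": {"series": [[[0,0,0.6],[0,0,0]],[[0,0,0.6],[0,0,0]],[[0,0,0.6],[0,0,0]],[[0,0,0.4],[0,0,0]],[[0,0,0.2],[0,0,0]],[[0,0,0],[0,0,0]],[[0,0,0],[0,0,0]],[[0,0,0],[0,0,0]],[[0,0,0],[0,0,0]],[[0,0,0],[0,0,0]]]}}

```text
time: 6.43
position: [490.8, 346.9, 12.6]
tool_rot: [-1.051, 2.96, 0.0]
contact_force: [0.3, -0.8, 0.8]
width: 85.5
```

Request:
{"op": "apply_moves", "data": {"series": [[[0,0,0],[0,0,0]],[[0,0,0],[0,0,0]],[[0,0,0],[0,0,0]],[[0,0,0],[0,0,0]],[[0,0,0],[0,0,0]],[[0,0,0],[0,0,0]],[[0,0,0],[0,0,0]],[[0,0,0],[0,0,0]],[[0,0,0],[0,0,0]],[[0,0,0],[0,0,0]]], "grip": -1, "newtons": 60}}

```text
time: 7.27
position: [490.6, 346.9, 12.3]
tool_rot: [-1.051, 2.96, 0.0]
contact_force: [-1.0, 0.7, 2.5]
width: 12.9
```

```bash
python3 - <<'E'
from h import *
togo([490,347,150])
d=snap("wrist","w4")
E
```

```text
pos [490.61 346.89  12.32] tool x [-0.78 -0.63 -0.  ] tool y [-0.63  0.78  0.  ] z [ 0.  0. -1.] F [-1.    0.74  2.48] w 12.858784537968443 t 7.2667 j [ 0.6   0.65  1.78  0.    0.71 -1.66]
shift cm [  0.04   0.05 -13.77]
```

View pics/w4.png

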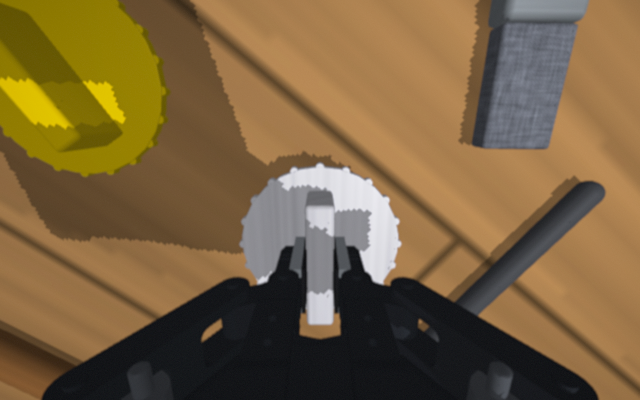

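Request:
{"op": "apply_moves", "data": {"series": [[[0,0,-0.5],[0,0,0]],[[0,0,-1.5],[0,0,0]],[[0,0,-2.5],[0,0,0.1]],[[0,0,-2.5],[0,0,0.11]],[[0,0,-2.5],[0,0,0.11]],[[0,0,-2.5],[0,0,0.11]],[[0,0,-2.5],[0,0,0.11]],[[0,0,-2.5],[0,0,0.11]],[[0,0,-2],[0,0,0.11]],[[0,0,-1],[0,0,0.11]]]}}

```text
time: 8.15
position: [491.4, 347.3, 215.3]
tool_rot: [0.303, 3.124, 0.003]
contact_force: [0.8, 1.1, -0.9]
width: 12.7
```

```bash
python3 - <<'E'
from h import *
togo([689,3,212],1.37)
E
```

```text
pos [491.41 347.28 215.29] tool x [-0.98  0.19 -0.  ] tool y [0.19 0.98 0.  ] z [ 0.  0. -1.] F [ 0.77  1.09 -0.95] w 12.685194268906606 t 8.15 j [ 0.6   0.37  1.68 -0.    1.09 -0.78]
shift cm [-26.   -29.99   0.32]
yaw of y 1.3774988407722246 world turn -0.007498840772224513 => tool wz 0.007498840772224513
```

Request:
{"op": "apply_moves", "data": {"series": [[[-1.3,-1.5,0],[0,0,0]],[[-2.6,-3,0],[0,0,0]],[[-2.6,-3,0],[0,0,0]],[[-2.8,-3.2,0],[0,0,0]],[[-2.8,-3.2,0],[0,0,0]],[[-2.8,-3.2,0],[0,0,0]],[[-2.8,-3.2,0],[0,0,0]],[[-2.8,-3.2,0],[0,0,0]],[[-2.6,-3,0],[0,0,0]],[[-1.3,-1.5,0],[0,0,0]]]}}

```text
time: 8.98
position: [677.3, 25.4, 212.1]
tool_rot: [0.299, 3.127, -0.002]
contact_force: [-1.0, 0.7, -2.1]
width: 12.9
```

Request:
{"op": "apply_moves", "data": {"series": [[[-1,-1.3,0],[0,0,0]],[[-0.6,-0.7,0],[0,0,0]],[[0,0,0],[0,0,0]],[[0,0,0],[0,0,0]],[[0,0,0],[0,0,0]],[[0,0,0],[0,0,0]],[[0,0,0],[0,0,0]],[[0,0,0],[0,0,0]],[[0,0,0],[0,0,0]],[[0,0,0],[0,0,0]]]}}

```text
time: 9.82
position: [687.8, 7.6, 212.3]
tool_rot: [0.294, 3.128, 0.0]
contact_force: [0.4, -0.4, -1.7]
width: 12.7
```

```bash
python3 - <<'E'
from h import *
togo([589,3,212],1.37)
d=snap("wrist","w5")
E
```

```text
pos [687.76   7.63 212.32] tool x [-0.98  0.19 -0.  ] tool y [0.19 0.98 0.  ] z [ 0.  0. -1.] F [ 0.42 -0.42 -1.71] w 12.662798276220968 t 9.8167 j [-0.01  0.51  1.47  0.    1.16 -1.39]
shift cm [ 9.62 -2.29  0.03]
yaw of y 1.3834507470500776 world turn -0.013450747050077538 => tool wz 0.013450747050077538
```

View pics/w5.png

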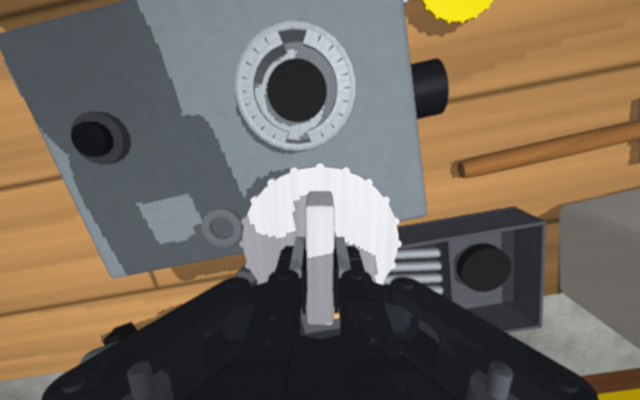

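```bash
python3 - <<'E'
from h import *
d=snap("wrist","w5b")
im=d["image"][10:160,220:370,::-1]; cv2.imwrite("pics/w5c.png",cv2.resize(im,None,fx=5,fy=5,interpolation=cv2.INTER_CUBIC))
im=d["image"][90:190,50:150,::-1]; cv2.imwrite("pics/w5d.png",cv2.resize(im,None,fx=4,fy=4,interpolation=cv2.INTER_CUBIC))
E
```

```text
(no output)
```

View pics/w5c.png

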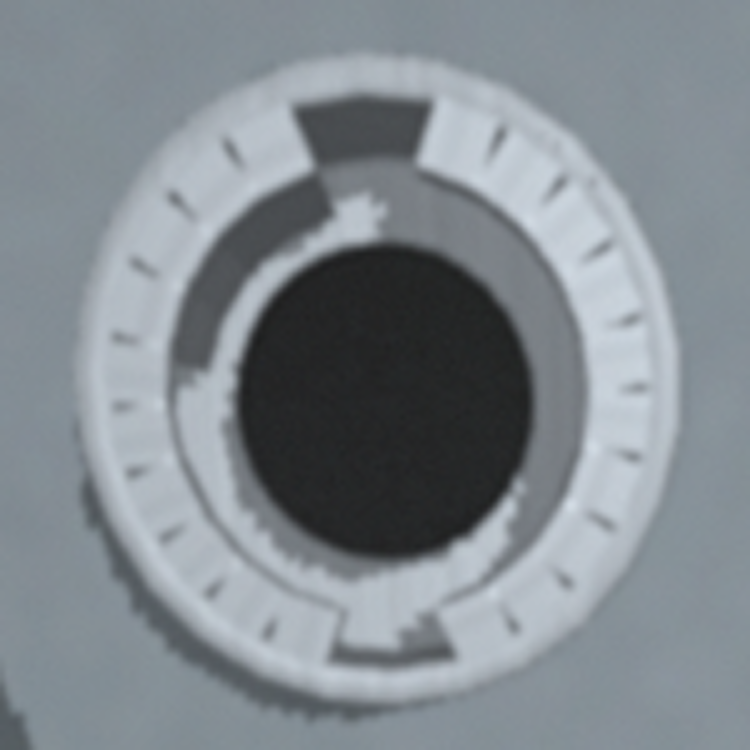

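View pics/w5d.png

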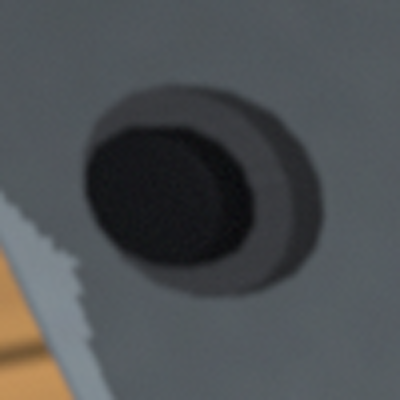

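```bash
python3 - <<'E'
from h import *
from scipy.optimize import least_squares
d=snap("wrist")
f=lambda c,o: (np.array(c,float)+.5)/5-.5+o
o=np.array([220,10])
for z in(154,156,158):
  M=onplane(d,f([[168,380],[587,400],[313,170],[415,163],[342,610],[437,610],[190,295],[215,510]],o),z)
  r=least_squares(lambda q:np.hypot(*(M-q[:2]).T)-q[2],[589,3,31]).x
  S=onplane(d,f([[364,166.5],[389.5,610],[365,103],[392.5,659]],o),z)
  ang=[np.arctan2(*(S[a]-S[b])[::-1])%np.pi-np.pi for a,b in((1,0),(3,2))]
  print(z,"mouth",r,"slot mids",S.mean(0),S[:2].mean(0),S[2:].mean(0),"ang",ang)
B=onplane(d,f(np.array([[170,195]])*5/4,np.array([50,90])),135);print("button",B)
t=snap("top")
print("top: collar",onplane(t,[[345,171]],156))
E
```

```text
154 mouth [594.25   7.54  31.89] slot mids [594.14   7.06] [594.24   6.87] [594.03   7.25] ang [np.float64(-0.15093732795260806), np.float64(-0.15907168705239627)]
156 mouth [594.45   7.66  31.61] slot mids [594.34   7.18] [594.44   6.99] [594.23   7.37] ang [np.float64(-0.1509373279526085), np.float64(-0.15907168705239627)]
158 mouth [594.65   7.78  31.33] slot mids [594.54   7.31] [594.64   7.12] [594.43   7.5 ] ang [np.float64(-0.1509373279526085), np.float64(-0.15907168705239627)]
button [[ 598.52 -174.36]]
top: collar [[589.28   3.46]]
```

```bash
python3 - <<'E'
from h import *
d=snap("wrist");s=d["s"]
im=d["image"].astype(int)
m=((im.min(2)>185)).astype(np.uint8)
n,l,st,c=cv2.connectedComponentsWithStats(m)
i=l[215,365];k=(l==i).astype(np.uint8);print(st[i])
h=cv2.convexHull(max(cv2.findContours(k,0,1)[0],key=cv2.contourArea)).reshape(-1,2)
h=h[h[:,1]<245]
P=onplane(d,h,s["position"][2]-12.3+31).astype(np.float32)
e=cv2.fitEllipse(P);print(e)
R_=R.from_rotvec(s["tool_rot"]).as_matrix()
print("cover rel tool mm",R_.T@np.r_[np.array(e[0])-s["position"][:2],0])
# bar top end edges
r=im[200:320:20,290:350].min(2); 
togo([594.4,7.4,212],-0.155+np.pi/2)
E
```

```text
[ 248  163  153  121 9206]
((675.5906372070312, 13.958511352539062), (66.37355041503906, 88.1989974975586), 153.73025512695312)
cover rel tool mm [13.29  4.34 -0.  ]
pos [687.84   7.19 212.21] tool x [-0.98  0.19 -0.  ] tool y [ 0.19  0.98 -0.  ] z [ 0. -0. -1.] F [ 0.67  0.31 -1.37] w 12.736634401167066 t 10.0667 j [-0.01  0.51  1.47 -0.    1.16 -1.39]
shift cm [ 9.18 -1.72  0.02]
yaw of y 1.3829601039637085 world turn 0.03283622283118803 => tool wz -0.03283622283118803
```

Request:
{"op": "apply_moves", "data": {"series": [[[1,-0.2,0],[0,0,0]],[[2,-0.4,0],[0,0,0]],[[2,-0.4,0],[0,0,0]],[[2,-0.4,0],[0,0,0]],[[1.5,-0.3,0],[0,0,0]],[[0.7,-0.11,0],[0,0,0]],[[0,0,1],[0,0,-0.033]],[[0,0,1],[0,0,0]],[[0,0,1],[0,0,0]],[[0,0,0.5],[0,0,0]]]}}

```text
time: 10.9
position: [593.7, 6.6, 175.4]
tool_rot: [-0.244, -3.13, 0.0]
contact_force: [0.1, -0.9, -2.5]
width: 12.8
```

```bash
python3 - <<'E'
from h import *
togo([594.2,6.6,154.3],-0.155+np.pi/2)
d=snap("wrist","w6")
togo([594.2,6.6,154.3],-0.155+np.pi/2)
E
```

```text
pos [593.71   6.62 175.41] tool x [-0.99  0.16  0.  ] tool y [ 0.16  0.99 -0.  ] z [-0.  0. -1.] F [ 0.14 -0.94 -2.52] w 12.787298883842498 t 10.9 j [-0.01  0.41  1.72  0.    1.01 -1.42]
shift cm [-0.05  0.01  2.11]
yaw of y 1.41516083384097 world turn 0.0006354929539265086 => tool wz -0.0006354929539265086
pos [593.19   6.62 174.72] tool x [-0.99  0.15  0.  ] tool y [ 0.15  0.99 -0.  ] z [-0.  0. -1.] F [-0.12 -0.03 -2.37] w 12.806911236225835 t 10.95 j [-0.01  0.41  1.72  0.    1.01 -1.42]
shift cm [-0.11  0.01  2.04]
yaw of y 1.4152902059328198 world turn 0.0005061208620766866 => tool wz -0.0005061208620766866
```

View pics/w6.png

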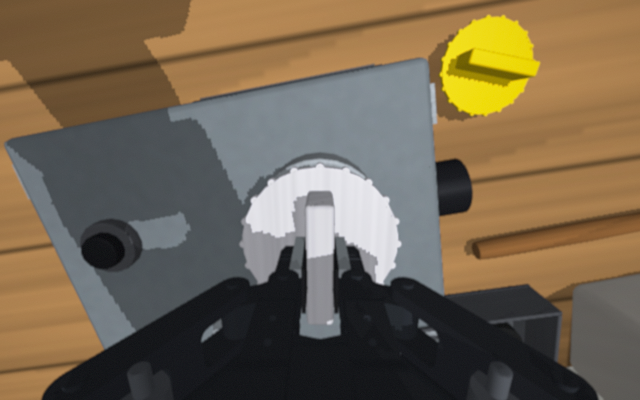

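Gripped cover (flange centre about (320,230)) sits right over the collar, only its rim edge showing at (320,157). Button at (103,250). Lower in small steps.

Request:
{"op": "apply_moves", "data": {"series": [[[-0.1,0,0.2],[0,0,0]],[[0,0,0.2],[0,0,0]],[[0,0,0.2],[0,0,0]],[[0,0,0.2],[0,0,0]],[[0,0,0.2],[0,0,0]],[[0,0,0.2],[0,0,0]],[[0,0,0.2],[0,0,0]],[[0,0,0],[0,0,0]],[[0,0,0],[0,0,0]],[[0,0,0],[0,0,0]]]}}

```text
time: 11.78
position: [595.2, 6.5, 163.3]
tool_rot: [0.243, 3.132, 0.0]
contact_force: [0.0, 0.3, -2.1]
width: 12.8
```

Request:
{"op": "apply_moves", "data": {"series": [[[0.05,0,0.1],[0,0,0]],[[0,0,0.1],[0,0,0]],[[0,0,0.1],[0,0,0]],[[0,0,0.1],[0,0,0]],[[0,0,0.1],[0,0,0]],[[0,0,0.1],[0,0,0]],[[0,0,0.1],[0,0,0]],[[0,0,0.1],[0,0,0]],[[0,0,0],[0,0,0]],[[0,0,0],[0,0,0]]]}}

```text
time: 12.62
position: [594.5, 6.5, 155.1]
tool_rot: [-0.243, -3.132, 0.0]
contact_force: [0.2, -0.4, -1.3]
width: 12.9
```

Request:
{"op": "apply_moves", "data": {"series": [[[0,0,0.1],[0,0,0]],[[0,0,0.1],[0,0,0]],[[0,0,0.1],[0,0,0]],[[0,0,0.1],[0,0,0]],[[0,0,0.1],[0,0,0]],[[0,0,0.1],[0,0,0]],[[0,0,0.1],[0,0,0]],[[0,0,0.1],[0,0,0]],[[0,0,0.1],[0,0,0]],[[0,0,0],[0,0,0]]]}}

```text
time: 13.45
position: [594.8, 6.6, 146.7]
tool_rot: [0.243, 3.132, 0.0]
contact_force: [-1.5, 0.8, 7.8]
width: 12.8
```

Request:
{"op": "apply_moves", "data": {"series": [[[0,0,0.1],[0,0,0]],[[0,0,0.1],[0,0,0]],[[0,0,0.05],[0,0,0]],[[0,0,0],[0,0,0]],[[0,0,0],[0,0,0]],[[0,0,0],[0,0,0]],[[0,0,0],[0,0,0]],[[0,0,0],[0,0,0]],[[0,0,0],[0,0,0]],[[0,0,0],[0,0,0]]]}}

```text
time: 14.28
position: [594.9, 6.6, 144.6]
tool_rot: [0.243, 3.131, 0.0]
contact_force: [-2.6, 0.2, 9.9]
width: 13.0
```

Request:
{"op": "apply_moves", "data": {"series": [[[0.05,0,0.07],[0,0,0]],[[0,0,0],[0,0,0.05]],[[0,0,0],[0,0,0.05]],[[0,0,0],[0,0,0.05]],[[0,0,0],[0,0,0.05]],[[0,0,0],[0,0,0.05]],[[0,0,0],[0,0,0.05]],[[0,0,0],[0,0,0.05]],[[0,0,0],[0,0,0]],[[0,0,0],[0,0,0]]]}}

```text
time: 15.12
position: [595.7, 6.3, 144.4]
tool_rot: [0.784, 3.038, 0.001]
contact_force: [0.1, -1.4, 9.2]
width: 12.5
```

```bash
python3 - <<'E'
from h import *
togo([594.2,6.6,144],-0.155)
print(bot.sense()["wrist_torque"])
snap("wrist","w7")
E
```

```text
pos [595.69   6.33 144.42] tool x [-0.88  0.48 -0.  ] tool y [0.48 0.88 0.  ] z [ 0. -0. -1.] F [ 0.12 -1.36  9.17] w 12.517970443903238 t 15.1167 j [-0.01  0.45  1.74 -0.    0.94 -1.07]
shift cm [ 0.14 -0.05  0.04]
yaw of y 1.0656446482317254 world turn -1.2206446482317255 => tool wz 1.2206446482317255
[-0.22  0.13 -0.06]
```

View pics/w7.png

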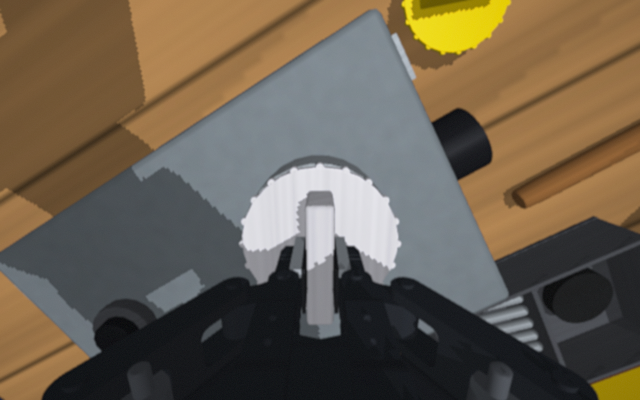

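Request:
{"op": "apply_moves", "data": {"series": [[[0.1,0,0],[0,0,0.1]],[[0,0,0],[0,0,0.1]],[[0,0,0],[0,0,0.1]],[[0,0,0],[0,0,0.1]],[[0,0,0],[0,0,0.1]],[[0,0,0],[0,0,0.1]],[[0,0,0],[0,0,0.1]],[[0,0,0],[0,0,0.1]],[[0,0,0],[0,0,0.1]],[[0,0,0],[0,0,0.1]]]}}

```text
time: 16.0
position: [594.7, 6.7, 144.4]
tool_rot: [2.15, 2.286, 0.003]
contact_force: [0.3, -0.6, 10.2]
width: 12.5
```

Request:
{"op": "apply_moves", "data": {"series": [[[0,0,0],[0,0,0.06]],[[0,0,0],[0,0,0.06]],[[0,0,0],[0,0,0.05]],[[0,0,0],[0,0,0.03]],[[0,0,0],[0,0,0.03]],[[0,0,0],[0,0,0.02]],[[0,0,0],[0,0,0]],[[0,0,0],[0,0,0]],[[0,0,0],[0,0,0]],[[0,0,0],[0,0,0]]]}}

```text
time: 16.83
position: [594.7, 6.8, 144.4]
tool_rot: [2.414, 2.006, 0.003]
contact_force: [0.1, -0.9, 9.3]
width: 12.6
```

```bash
python3 - <<'E'
from h import *
togo([594.2,6.6,144],-0.155)
print(bot.sense()["wrist_torque"])
E
```

```text
pos [594.66   6.77 144.4 ] tool x [0.18 0.98 0.  ] tool y [ 0.98 -0.18  0.  ] z [ 0. -0. -1.] F [ 0.14 -0.85  9.26] w 12.599044531974606 t 16.8333 j [-0.01  0.45  1.74 -0.    0.94  0.18]
shift cm [-0.03 -0.04  0.04]
yaw of y -0.1839623624048642 world turn 0.028962362404864272 => tool wz -0.028962362404864272
[-0.19  0.15  0.02]
```

Request:
{"op": "apply_moves", "data": {"series": [[[0,0,0],[0,0,0.03]],[[0,0,0],[0,0,0.03]],[[0,0,0],[0,0,0.03]],[[0,0,0],[0,0,0]],[[0,0,0],[0,0,0]],[[0,0,0],[0,0,0]],[[0,0,0],[0,0,0]],[[0,0,0],[0,0,0]],[[0,0,0],[0,0,0]],[[0,0,0],[0,0,0]]]}}

```text
time: 17.67
position: [594.3, 6.9, 144.3]
tool_rot: [2.501, 1.898, 0.002]
contact_force: [-0.8, -0.8, 9.8]
width: 12.7
```

```bash
python3 - <<'E'
from h import *
togo([594.2,6.6,144],-0.155)
print(bot.sense()["wrist_torque"])
E
```

```text
pos [594.29   6.93 144.34] tool x [ 0.27  0.96 -0.  ] tool y [ 0.96 -0.27  0.  ] z [ 0. -0. -1.] F [-0.82 -0.79  9.83] w 12.68930828913661 t 17.6667 j [-0.01  0.45  1.74 -0.    0.94  0.26]
shift cm [-0.03 -0.    0.03]
yaw of y -0.27219089075049363 world turn 0.11719089075049371 => tool wz -0.11719089075049371
[-0.04  0.36  0.71]
```

Request:
{"op": "apply_moves", "data": {"series": [[[0,0,0],[0,0,-0.04]],[[0,0,-0.1],[0,0,0]],[[0,0,-0.1],[0,0,0]],[[0,0,-0.1],[0,0,0]],[[0,0,-0.1],[0,0,0]],[[0,0,-0.1],[0,0,0]],[[0,0,-0.05],[0,0,0]],[[0,0,0],[0,0,0]],[[0,0,0],[0,0,0]],[[0,0,0],[0,0,0]]]}}

```text
time: 18.5
position: [594.3, 7.0, 149.2]
tool_rot: [2.464, 1.946, 0.003]
contact_force: [0.3, -0.7, 6.3]
width: 12.6
```

```bash
python3 - <<'E'
from h import *
togo([594.2,6.6,149.3],-0.155)
print(bot.sense()["wrist_torque"])
E
```

```text
pos [594.28   6.99 149.2 ] tool x [0.23 0.97 0.  ] tool y [ 0.97 -0.23  0.  ] z [ 0. -0. -1.] F [ 0.32 -0.69  6.28] w 12.61713203582198 t 18.5 j [-0.01  0.44  1.74 -0.    0.95  0.23]
shift cm [-0.04  0.   -0.01]
yaw of y -0.23390399108410337 world turn 0.0789039910841034 => tool wz -0.0789039910841034
[-0.13 -0.08  0.01]
```

Request:
{"op": "apply_moves", "data": {"series": [[[0,0,-0.1],[0,0,0]],[[0,0,-0.05],[0,0,0]],[[0,0,0],[0,0,0]],[[0,0,0],[0,0,0]],[[0,0,0],[0,0,0]],[[0,0,0],[0,0,0]],[[0,0,0],[0,0,0]],[[0,0,0],[0,0,0]],[[0,0,0],[0,0,0]],[[0,0,0],[0,0,0]]]}}

```text
time: 19.33
position: [594.1, 7.0, 149.4]
tool_rot: [2.465, 1.946, 0.002]
contact_force: [5.0, 0.1, -4.0]
width: 12.8
```

Request:
{"op": "apply_moves", "data": {"series": [[[0,0,0.1],[0,0,0]],[[0,0,0],[0,0,0]],[[0,0,0],[0,0,0]],[[0,0,0],[0,0,0]],[[0,0,0],[0,0,0]],[[0,0,0],[0,0,0]],[[0,0,0],[0,0,0]],[[0,0,0],[0,0,0]],[[0,0,0],[0,0,0]],[[0,0,0],[0,0,0]]], "grip": 0.3}}

```text
time: 20.17
position: [593.2, 7.1, 149.1]
tool_rot: [2.466, 1.947, 0.0]
contact_force: [0.2, 1.3, -0.3]
width: 55.7
```

Request:
{"op": "apply_moves", "data": {"series": [[[0,0,-0.5],[0,0,0]],[[0,0,-1],[0,0,0]],[[0,0,-1.5],[0,0,0]],[[0,0,-2],[0,0,0]],[[0,0,-2],[0,0,0]],[[0,0,-1.5],[0,0,0]],[[0,0,-0.5],[0,0,0]],[[0,0,0],[0,0,0]],[[0,0,0],[0,0,0]],[[0,0,0],[0,0,0]]]}}

```text
time: 21.0
position: [592.5, 7.1, 238.1]
tool_rot: [-2.465, -1.946, 0.002]
contact_force: [-0.2, 0.0, -0.6]
width: 55.6
```

```bash
python3 - <<'E'
from h import *
togo([598,-174,240])
d=snap("wrist","w8");d=snap("side","s8")
E
```

```text
pos [592.46   7.1  238.06] tool x [ 0.23  0.97 -0.  ] tool y [ 0.97 -0.23 -0.  ] z [-0.  0. -1.] F [-0.18  0.04 -0.58] w 55.5964979251578 t 21.0 j [-0.01  0.34  1.67 -0.    1.13  0.23]
shift cm [-17.49   4.74  -0.19]
```

View pics/w8.png

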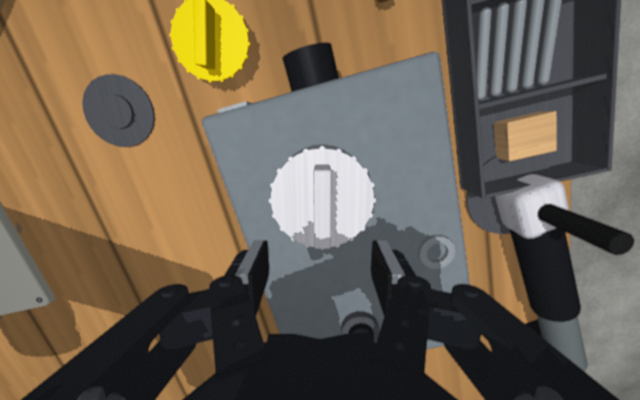

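View pics/s8.png

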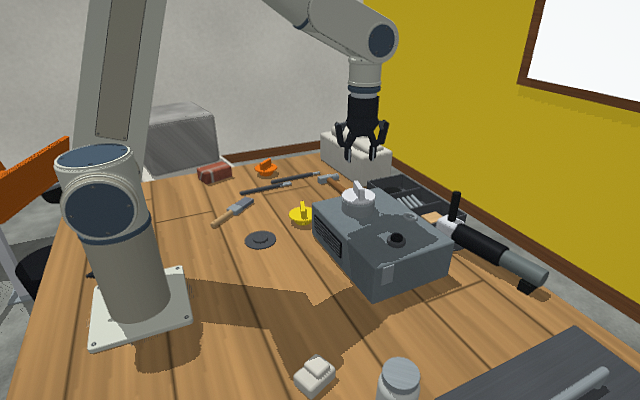

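Request:
{"op": "apply_moves", "data": {"series": [[[-1,0.3,0],[0,0,0]],[[-2,0.5,0],[0,0,0]],[[-2.5,0.7,0],[0,0,0]],[[-2.5,0.7,0],[0,0,0]],[[-2.5,0.7,0],[0,0,0]],[[-2.5,0.7,0],[0,0,0]],[[-2,0.5,0],[0,0,0]],[[-1.5,0.4,0],[0,0,0]],[[-1,0.2,0],[0,0,0]],[[0,0,0],[0,0,0]]], "grip": -1}}

```text
time: 21.93
position: [598.0, -176.0, 238.6]
tool_rot: [-2.467, -1.944, 0.001]
contact_force: [-0.4, -0.0, -1.0]
width: 0.1
```

```bash
python3 - <<'E'
from h import *
togo([598,-174,240])
d=snap("wrist","w9")
print(proj(d,[[598,-174,150]]))
E
```

```text
pos [ 598.03 -175.99  238.59] tool x [ 0.23  0.97 -0.  ] tool y [ 0.97 -0.23 -0.  ] z [-0. -0. -1.] F [-0.37 -0.04 -0.95] w 0.12393711356680011 t 21.9333 j [-0.31  0.38  1.6  -0.    1.16 -0.07]
shift cm [ 0.19 -0.05 -0.14]
[[318.98 193.92]]
```

View pics/w9.png

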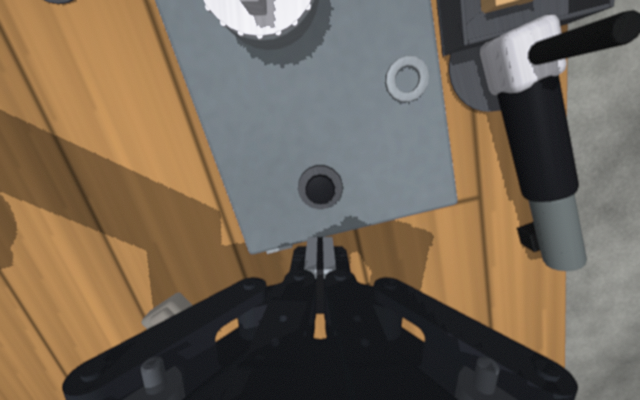

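```bash
python3 - <<'E'
from h import *
d=snap("wrist")
g=d["image"].max(2); m=(g<45).astype(np.uint8); m[225:]=0
n,l,st,c=cv2.connectedComponentsWithStats(m);i=l[188,320];print(st[i],c[i])
p=c[i]
M2=np.eye(4);M2[:3,:3]=R.from_rotvec([0.294,3.128,0]).as_matrix();M2[:3,3]=[687.8,7.4,212.25]
d2=dict(d);d2["M"]=M2@np.array(d["hand_eye"])
for z in(125,130,135,140,145,150):
  print(z,onplane(d,[p],z),onplane(d2,[[92.5,138.75]],z), onplane(d,[[st[i][0],p[1]],[st[i][0]+st[i][2],p[1]]],z)[:,0].ptp() if 0 else np.linalg.norm(np.diff(onplane(d,[[st[i][0],p[1]],[st[i][0]+st[i][2],p[1]]],z),axis=0)))
im=d["image"][140:240,270:370,::-1]; cv2.imwrite("pics/w9c.png",cv2.resize(im,None,fx=4,fy=4,interpolation=cv2.INTER_CUBIC))
E
```

```text
[307 176  28  29 523] [321.16 191.46]
125 [[ 599.18 -177.21]] [[ 597.25 -182.45]] 29.17735787562657
130 [[ 599.47 -175.92]] [[ 597.61 -178.51]] 28.66552069894497
135 [[ 599.75 -174.63]] [[ 597.98 -174.57]] 28.15368352226337
140 [[ 600.04 -173.34]] [[ 598.34 -170.64]] 27.641846345581655
145 [[ 600.33 -172.05]] [[ 598.7 -166.7]] 27.130009168900056
150 [[ 600.61 -170.76]] [[ 599.07 -162.76]] 26.618171992218354
```

View pics/w9c.png

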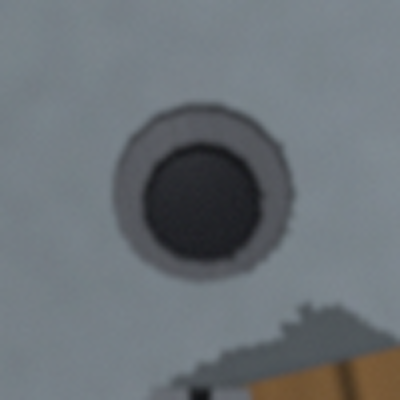

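Request:
{"op": "apply_moves", "data": {"series": [[[0.2,0,0],[0,0,0]],[[0,0,1],[0,0,0]],[[0,0,1.5],[0,0,0]],[[0,0,2],[0,0,0]],[[0,0,2],[0,0,0]],[[0,0,2],[0,0,0]],[[0,0,1.5],[0,0,0]],[[0,0,1],[0,0,0]],[[0,0,0],[0,0,0]],[[0,0,0],[0,0,0]]]}}

```text
time: 22.87
position: [598.7, -171.5, 128.6]
tool_rot: [-2.464, -1.947, 0.001]
contact_force: [-0.3, 0.3, 0.4]
width: -0.1
```

Request:
{"op": "apply_moves", "data": {"series": [[[0,0,0.2],[0,0,0]],[[0,0,0.2],[0,0,0]],[[0,0,0.2],[0,0,0]],[[0,0,0.1],[0,0,0]],[[0,0,0.1],[0,0,0]],[[0,0,0.1],[0,0,0]],[[0,0,0.1],[0,0,0]],[[0,0,0.1],[0,0,0]],[[0,0,0],[0,0,0]],[[0,0,0],[0,0,0]]]}}

```text
time: 23.7
position: [598.7, -172.1, 117.9]
tool_rot: [-2.465, -1.947, 0.0]
contact_force: [-0.1, -0.5, 0.8]
width: 0.1
```

```bash
python3 - <<'E'
from h import *
togo([598.5,-174.1,110])
d=snap("side");x0,y0=350,190
cv2.imwrite("pics/s9.png",cv2.resize(d["image"][y0:y0+90,x0:x0+100,::-1],None,fx=6,fy=6,interpolation=cv2.INTER_CUBIC))
E
```

```text
pos [ 598.73 -172.08  117.93] tool x [ 0.23  0.97 -0.  ] tool y [ 0.97 -0.23 -0.  ] z [-0.  0. -1.] F [-0.08 -0.45  0.84] w 0.10732735276441782 t 23.7 j [-0.3   0.52  1.69 -0.    0.93 -0.06]
shift cm [-0.2   0.02  0.79]
```

View pics/s9.png

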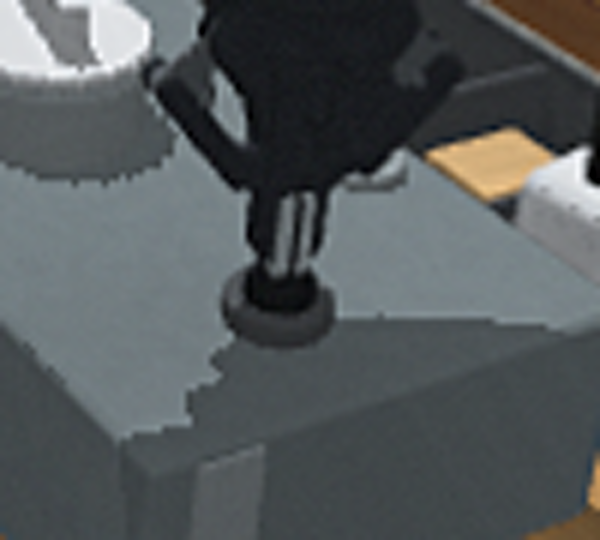

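Request:
{"op": "apply_moves", "data": {"series": [[[-0.2,0,0],[0,0,0]],[[0,0,0.1],[0,0,0]],[[0,0,0.1],[0,0,0]],[[0,0,0.1],[0,0,0]],[[0,0,0.1],[0,0,0]],[[0,0,0.1],[0,0,0]],[[0,0,0.1],[0,0,0]],[[0,0,0.1],[0,0,0]],[[0,0,0],[0,0,0]],[[0,0,0],[0,0,0]]]}}

```text
time: 24.58
position: [598.3, -174.0, 111.1]
tool_rot: [2.466, 1.947, -0.0]
contact_force: [-1.3, 0.0, 1.9]
width: -0.2
```

Request:
{"op": "apply_moves", "data": {"series": [[[0,0,0.1],[0,0,0]],[[0,0,0.1],[0,0,0]],[[0,0,0.1],[0,0,0]],[[0,0,0],[0,0,0]],[[0,0,0],[0,0,0]],[[0,0,0],[0,0,0]],[[0,0,0],[0,0,0]],[[0,0,0],[0,0,0]],[[0,0,0],[0,0,0]],[[0,0,0],[0,0,0]]]}}

```text
time: 25.42
position: [598.3, -174.1, 108.1]
tool_rot: [2.466, 1.947, 0.0]
contact_force: [-1.9, 0.1, 4.6]
width: 0.2
```

Request:
{"op": "apply_moves", "data": {"series": [[[0,0,0.1],[0,0,0]],[[0,0,0.1],[0,0,0]],[[0,0,0],[0,0,0]],[[0,0,0],[0,0,0]],[[0,0,0],[0,0,0]],[[0,0,0],[0,0,0]],[[0,0,0],[0,0,0]],[[0,0,0],[0,0,0]],[[0,0,0],[0,0,0]],[[0,0,0],[0,0,0]]]}}

```text
time: 26.25
position: [598.5, -174.1, 107.7]
tool_rot: [2.465, 1.947, 0.0]
contact_force: [-7.0, 1.1, 17.5]
width: -0.2
```

Request:
{"op": "apply_moves", "data": {"series": [[[0,0,0],[0,0,0]],[[0,0,0],[0,0,0]],[[0,0,0],[0,0,0]],[[0,0,0],[0,0,0]],[[0,0,0],[0,0,0]],[[0,0,0],[0,0,0]],[[0,0,0],[0,0,0]],[[0,0,0],[0,0,0]],[[0,0,0],[0,0,0]],[[0,0,0],[0,0,0]]]}}

```text
time: 27.08
position: [598.4, -174.1, 107.7]
tool_rot: [2.465, 1.947, 0.0]
contact_force: [-6.3, 0.9, 17.8]
width: -0.3
```

Request:
{"op": "apply_moves", "data": {"series": [[[0,0,0],[0,0,0]],[[0,0,0],[0,0,0]],[[0,0,0],[0,0,0]],[[0,0,0],[0,0,0]],[[0,0,0],[0,0,0]],[[0,0,0],[0,0,0]],[[0,0,0],[0,0,0]],[[0,0,0],[0,0,0]],[[0,0,0],[0,0,0]],[[0,0,0],[0,0,0]]]}}

```text
time: 27.92
position: [598.5, -174.1, 107.8]
tool_rot: [2.465, 1.947, 0.0]
contact_force: [-6.8, 1.5, 17.8]
width: -0.1
```

Request:
{"op": "apply_moves", "data": {"series": [[[0,0,-0.3],[0,0,0]],[[0,0,-0.5],[0,0,0]],[[0,0,-1],[0,0,0]],[[0,0,-2],[0,0,0]],[[0,0,-2.5],[0,0,0]],[[0,0,-2.5],[0,0,0]],[[0,0,-2],[0,0,0]],[[0,0,-1],[0,0,0]],[[0,0,-0.5],[0,0,0]],[[0,0,0],[0,0,0]]]}}

```text
time: 28.75
position: [598.7, -174.1, 229.8]
tool_rot: [2.465, 1.946, 0.001]
contact_force: [-0.2, 0.2, 0.5]
width: 0.1
```

```bash
python3 - <<'E'
from h import *
togo([598.5,-174.1,230])
d=snap("wrist","w10");d=snap("side")
x0,y0=290,160
cv2.imwrite("pics/s10.png",cv2.resize(d["image"][y0:y0+110,x0:x0+160,::-1],None,fx=5,fy=5,interpolation=cv2.INTER_CUBIC))
E
```

```text
pos [ 598.72 -174.09  229.79] tool x [ 0.23  0.97 -0.  ] tool y [ 0.97 -0.23  0.  ] z [ 0. -0. -1.] F [-0.16  0.2   0.47] w 0.059680737400873936 t 28.75 j [-0.3   0.39  1.61  0.    1.14 -0.07]
shift cm [-0.01 -0.02 -0.02]
```

View pics/w10.png

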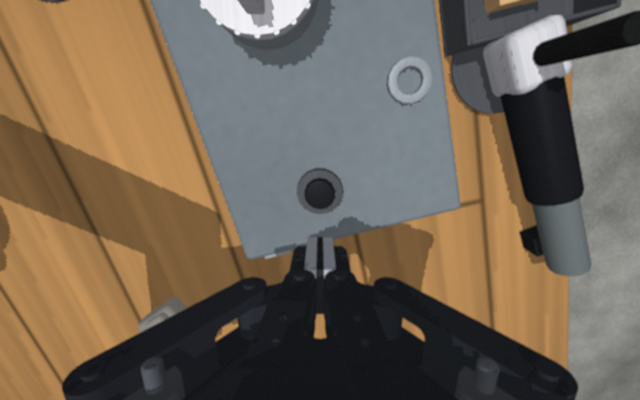

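View pics/s10.png

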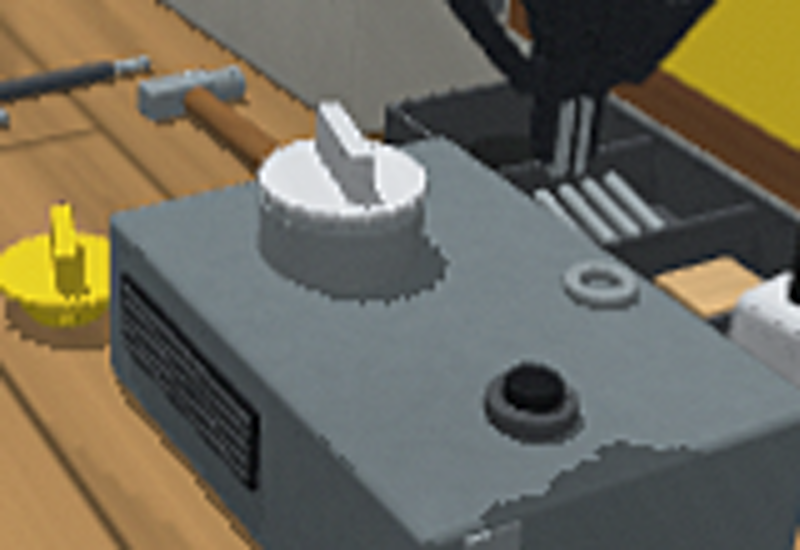

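```bash
python3 -c "
from station import bot
print(bot.hand_in())"
```

```text
the job is handed in; nothing more can be done
None
```

The cover is locked on the collar and the filter-shake button has been pressed, held and released, in that order. I handed the job in at about 29 s; no verdict was reported.

- **Cover:** I pushed it down to 24 mm below the rim and turned it clockwise to the firm stop, where the torque rose to 0.7 N m. Let up, it rose to about 19 mm below the rim, the locked height. It then resisted a gentle upward pull (–4 N). After release the pictures show it level and down on the collar.
- **Button:** The force jumped from 4.6 to 17.5 N with no more travel, so it was at its stop. I held it there for at least 2.3 s. The last pictures show it up again, the gripper clear of everything, and the ring, mallet and yellow cover in view lying where they were.
- **What disagreed:** The first grasp closed on nothing, because the fingertips really end about 25 mm short of the reported TCP. I confirmed this with the side camera and allowed for it from then on. The top camera also put the collar about 5 mm away from where the wrist camera had it; I used the wrist value, and the cover went in without resistance.

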